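Set and lock the angle stop of a bending jig

ROBOT

A 6-joint arm with a two-finger parallel gripper is mounted at the origin on the work surface. World frame = base frame: x ahead of the robot, y to its left, z up, the work surface at z = 0. Lengths are in mm, angles in rad, forces in N, time in s.
With the tool pointing down it reaches from about 350 to 975 mm from the base axis. Payload 7.1 kg.
Tool frame: the origin (TCP) lies at the very end of the fingers, on their centre line; the grasp point (between the pads) lies 19 mm behind it; z points along the fingers, y is the direction in which the jaws open and shut (so a half turn about z gives the same grasp; the last joint's range is limited). The gripper opens to 88 mm and grips with 3 to 60 N. Pads are 20 mm wide; open, the fingers measure 115 mm over their backs; the gripper's body (75 mm by 178 mm) begins 61 mm behind the grasp point.
Start: joints at [-1.172, 0.423, 1.63, -0, 1.089, -0.019], TCP at [253.609, -571.215, 202.675] pointing down, gripper open.
Joint ranges: [-3, 3], [-0.9, 2.11], [0.09, 2.58], [-1.31, 4.45], [0.11, 2.69], [-2.54, 2.54]. Speed limits (rad/s): [2.39, 2.39, 3.01, 3.14, 3.14, 3.14].

INTERFACE

Orientations are given as a rotation vector (axis times angle).
In Python, from workcell import * gives the robot as it stands.
- The arm moves only by the tool play_rows, never from a script. Its argument "plan" is text: rows parted by semicolons, each of 7 numbers parted by spaces: the finger opening in cm, from 0 to 8.78, then the shift along the tool's x, y, z in cm, then the turn, a rotation vector about the tool's x, y, z in degrees. A call has 1 to 20 rows; each row shifts and turns the commanded pose from where the row before left it, along the tool's axes as they then stand; what a row does not reach is not made up. A row lasts 1/8 s, in which the tool goes at most 62.5 mm and 10.7 degrees, less where a joint would pass 70% of its speed; a pose out of reach is approached as far as the arm can. A call is refused whole if a number of a shift passes 6.25 or a number of a turn 10.7, either way. A call with a gripper value outside its range is refused whole. The fingers move at their own pace and stop on an object; the grip force is fixed at half the most. Time passes only in rows, so rows that do not move let the fingers close. It gives the time, the measured TCP pose, the force and the opening at its end, in the units of the state.
- get_obs(): the state, without advancing time (a new reading comes with each control period).
- get_image(name): name is "scene" or "top" or "wrist"; returns a dict with "pixels" (400x640x3 uint8, red, green, blue), "range_z" (400x640 float32, mm along the optical axis (not along the pixel's ray), 0 where there is no reading), "fx", "fy", "cx", "cy" (pixels), "eye" and "attitude" of the camera in the world. Camera axes: x right, y down, z forward; pixel columns grow to the right and rows downward; lengths in mm; the calibration is good to about 2 mm. A picture is of the moment at which its call begins.
- close_job(): hands the job in, once; it reports no verdict.
The state is a dict: "t": time; "qpos": joint angles; "qvel": joint speeds; "joint_torque": joint torques, N m; "ee_pos": TCP position; "orientation": TCP orientation; "ft_force": force on the tool from outside, world axes, zero at the start; "moment": the same for the moment, N m; "width": finger opening in mm.
Only numpy, scipy, OpenCV 4.12 (cv2) and the standard library are available. Lean on these libraries where they do the work, as an engineer would, in place of code of your own. Each camera call takes 0.05 s, during which the arm holds its last target. There are 200 camera calls.

TASK

Set the angle stop of the bending jig: with a closed fingertip, push the orange stop arm round until it points straight at the red magnet (not the blue one). Then push the black clamp lever counter-clockwise, seen from above, fully home against its stop pin, leaving the arm pointing at the red magnet. Only push these two: grasp or lift nothing, leave the magnets and the other loose things where they are, and finish clear of everything.

Things in the scene. Friction and masses are not known exactly. Their poses are not given: they have to be found in the camera images.
- jig: The bending jig's base: a level aluminium plate 240 (x) x 360 (y) x 10 mm fixed on the table, at a different place and yaw each time; origin at the centre of its underside, on the table; z up, x away from the robot at yaw 0. The stop arm's axis is at (-55, 20) mm, the clamp lever's at (-70, -95) mm; two fixed bending rollers of radius 15 mm, 36 to 40 mm high, stand at (-88, 90) and (-88, 135) mm.
- stop_arm (a joint): Angle (rad) of the orange stop arm on the jig, counter-clockwise from above positive; range -1.1 to 1.1; 0 points square to the plate's long side, away from the robot. Turns on an upright axis with dry friction (about 0.12 N m, so 1.5 N at 80 mm from the axis), no spring: stays where it is left.
- stop_pivot (a point): Point on the stop arm's upright axis, on the arm's top face, 42 mm above the table. Its x axis runs along the arm from axis to tip, z up. Round steel hub of radius 18 mm, 45 mm above the table at its top; a 9 mm radius nut on it goes to 51 mm.
- stop_tip (a point): Pointed tip of the orange stop arm, on its top face: 115 mm from the axis, 42 mm above the table. The arm is a bar 14 mm wide, its underside 18 mm and its top 42 mm above the table (8 mm of air over the plate); push on its upright side.
- clamp_lever (a joint): Angle (rad) of the black clamp lever, counter-clockwise from above positive: 0 is fully open, 1.2 is fully home (locked), where it stands against a stop pin. Upright axis, dry friction about 0.12 N m, no spring: stays where it is left. It does not itself hold the arm, which stays by its friction.
- lever_pivot (a point): Point on the clamp lever's upright axis, 42 mm above the table. Its x axis runs along the lever from axis to end. Round steel hub of radius 14 mm, 45 mm high above the table. A stop pin of radius 5 mm, 40 mm above the table at its top, stands on the plate 34 mm from this axis, just ahead of the lever's locked position.
- lever_end (a point): Centre of the round end (radius 8 mm) of the black clamp lever, on top: 70 mm from the lever's axis, 42 mm above the table. The lever is a bar 12 mm wide, underside 20 mm and top 41 mm above the table.
- red_magnet_top (a point): Centre of the top of the red magnet: a loose disc of diameter 24 mm, 10 mm thick, lying on the plate (top 20 mm above the table), 130 to 205 mm from the stop arm's axis, beyond the arm's tip, on either side. The target to point at; not to be touched.
- blue_magnet_top (a point): Centre of the top of the blue magnet: like the red one but blue, on the other side; belongs to another setting, leave it alone.
- spare_pin: Spare steel pin standing loose on the plate beyond the arm's tip: diameter 18 mm, 40 mm high (top 50 mm above the table); origin at the centre of its foot. Leave it alone.
- metal_box: Loose open sheet-metal box 110 x 70 x 45 mm beside the jig on the robot's right; origin at the centre of its underside. Leave it alone.
- screwdriver: Loose screwdriver with a yellow handle lying beside the jig on the robot's left. Leave it alone.

How it is judged (in metres and radians):
On the way, in this order (a step that is already met when the one before it is completed fails the run):
1. the stop arm points at the red magnet (y of red_magnet_top in the frame of stop_pivot between -0.008 and 0.008 m and x of red_magnet_top in the frame of stop_pivot above 0.05 m), for 0.3 s.
2. the clamp lever is fully home (value of joint clamp_lever above 1.1 rad), for 0.2 s.
At the end, for the whole second after the job is handed in: The stop arm's centre line, carried on beyond its tip, passes within 8 mm of the red magnet's centre; the clamp lever is at 1.1 rad or more (home is 1.2); both are at rest (all of step 1 and value of joint clamp_lever above 1.1 rad and velocity of joint stop_arm between -0.05 and 0.05 rad/s and velocity of joint clamp_lever between -0.05 and 0.05 rad/s); the robot touches nothing.
It fails at once if a magnet is moved (more than 10 mm) or lifted (distance of any of red_magnet_top, blue_magnet_top from where it was at the start of the episode above 0.01 m).
It fails at once if the spare pin, the sheet-metal box or the screwdriver is moved (more than 10 mm) or lifted (distance of any of spare_pin, metal_box, screwdriver from where it was at the start of the episode above 0.01 m).
It also fails if it takes over 64 s, if anything falls off the work surface, if the arm or the gripper's body presses on something with over 40 N, if the wrist force passes 120 N, or if a joint passes its speed limit or range.

## Working session

There is one attempt and no reset: what is moved stays moved. The work goes in short steps, Python scripts to look and compute and a tool call to move; the robot and the scene stay as the last step left them, time stands still between calls to the robot, and variables do not carry over. Pictures are saved under pics/ and viewed, about 8 in all and at most 12, crops included, and the job is handed in when it is done.

Besides the shell and the picture viewer there is one more tool, called by a JSON object that holds its "method" and its "body", one argument or row to a line. play_rows: Moves the arm, as the interface text tells. Its arguments: {"type":"object","properties":{"plan":{"type":"string"}},"required":["plan"]}

```bash
mkdir -p pics; ls; python3 - <<'E'
from workcell import *
import cv2,numpy as np
o=get_obs();print({k:np.round(v,3) for k,v in o.items()})
for n in("scene","top"):
    i=get_image(n);cv2.imwrite(f"pics/{n}0.png",i["pixels"][...,::-1]);np.savez(f"pics/{n}0.npz",**i)
    print(n,i["fx"],i["fy"],i["cx"],i["cy"],i["eye"],i["attitude"])
E
```

```text
pics
{'t': np.float64(0.0), 'qpos': array([-1.172,  0.424,  1.631, -0.   ,  1.089, -0.019]), 'qvel': array([ 0.001, -0.002,  0.   , -0.   ,  0.001,  0.003]), 'joint_torque': array([ 1.0000e-03, -5.4463e+01, -2.7367e+01,  6.4000e-02,  2.3000e-02,
       -0.0000e+00]), 'ee_pos': array([ 253.385, -570.714,  201.927]), 'orientation': array([-3.072, -0.651,  0.   ]), 'ft_force': array([-0.225,  0.074,  0.59 ]), 'moment': array([-0.048, -0.024,  0.037]), 'width': np.float64(87.868)}
scene 421.7505794622909 421.7505794622909 324.66093477546235 197.41150707717046 [1169.74641413   71.90418081  963.21771877] [-1.89868733 -1.911623    0.53653526]
top 366.5688931066093 366.5688931066093 314.8654589139203 205.24671225148177 [516.82417661  51.97042346 845.38304001] [-2.16650527  2.19085679 -0.11029231]
```

View pics/top0.png

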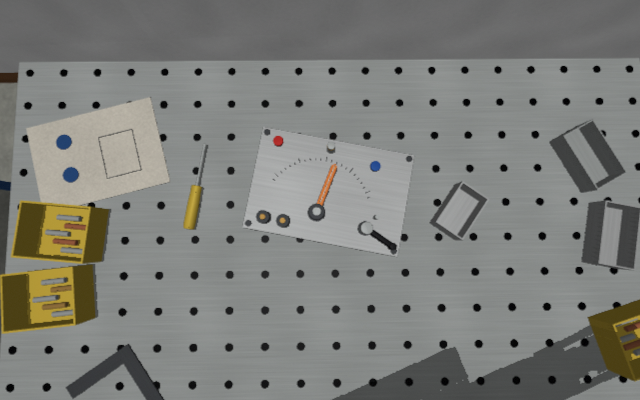

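View pics/scene0.png

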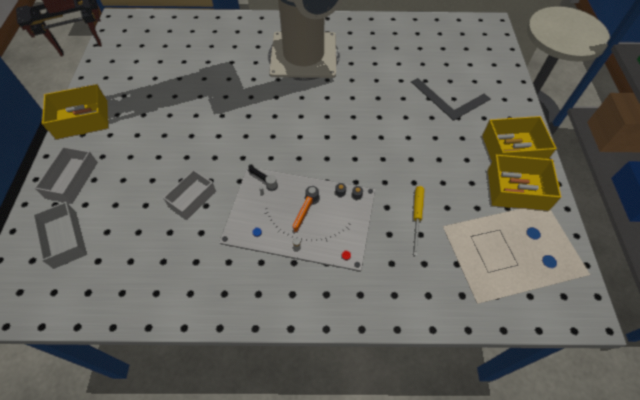

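Top view: the orange arm runs from its hub at (317,212) to its tip at (335,165). The red magnet is at (278,141), blue at (375,166) and the spare pin at (331,149). The lever hub is at (366,228) with its end at (392,247), and the rollers are at (263,216) and (283,220). The scene view agrees.

```bash
cat > h.py <<'E'
import numpy as np,cv2
from scipy.spatial.transform import Rotation as R
def world(i,u,v,z):
    d=np.stack([(np.asarray(u,float)-i["cx"])/i["fx"],(np.asarray(v,float)-i["cy"])/i["fy"],np.ones(np.shape(u))],-1)@R.from_rotvec(i["attitude"]).as_matrix().T
    return i["eye"]+d*((z-i["eye"][2])/d[...,2])[...,None]
def cloud(i):
    v,u=np.indices(i["range_z"].shape); r=i["range_z"]
    c=np.stack([(u-i["cx"])/i["fx"]*r,(v-i["cy"])/i["fy"]*r,r],-1)
    return c@R.from_rotvec(i["attitude"]).as_matrix().T+i["eye"]
def masks(i):
    h=cv2.cvtColor(i["pixels"],cv2.COLOR_RGB2HSV);H,S,V=cv2.split(h)
    return {"orange":(H>4)&(H<16)&(S>140)&(V>100),"red":((H<4)|(H>174))&(S>140)&(V>80),"blue":(H>105)&(H<125)&(S>120)&(V>60)}
def blob(m,roi):
    k=np.zeros(m.shape,bool);a,b,c,d=roi;k[b:d,a:c]=m[b:d,a:c]
    n,l,s,_=cv2.connectedComponentsWithStats(k.astype(np.uint8));j=1+np.argmax(s[1:,4]);v,u=np.nonzero(l==j);return u,v
ROI={"top":(235,115,420,265),"scene":(210,155,385,275)}
def arm(i,roi):
    m=masks(i);u,v=blob(m["orange"],roi);p=world(i,u,v,42)[:,:2]
    (l)=cv2.fitLine(p.astype(np.float32),cv2.DIST_L2,0,.01,.01).ravel();d=l[:2];c=l[2:]
    out={"n":len(u),"c":c,"dir":np.arctan2(d[1],d[0])if d[0]>0 else np.arctan2(-d[1],-d[0]),"ext":np.ptp((p-c)@d)}
    return out
E
python3 - <<'E'
from h import *
np.set_printoptions(precision=1,suppress=True)
for n in("top","scene"):
    i=dict(np.load(f"pics/{n}0.npz"));c=cloud(i);a=ROI[n];m=masks(i)
    print(n,arm(i,a))
    for k in("red","blue"):
        u,v=blob(m[k],a);print(k,len(u),world(i,u.mean(),v.mean(),20), np.median(c[v,u],0))
    z=c[...,2];pts=c[a[1]:a[3],a[0]:a[2]].reshape(-1,3)
    hs=z[a[1]:a[3],a[0]:a[2]];print("hist",np.histogram(hs,[-30,-5,-2,2,5,8,12,15,20,30,38,44,48,55,80])[0])
    # plate
    k=(z>5.5)&(z<60);kk=np.zeros_like(k);kk[a[1]-5:a[3]+5,a[0]-5:a[2]+5]=k[a[1]-5:a[3]+5,a[0]-5:a[2]+5]
    kk=cv2.morphologyEx(kk.astype(np.uint8),cv2.MORPH_OPEN,np.ones((5,5)))
    n_,l,s,_=cv2.connectedComponentsWithStats(kk);j=1+np.argmax(s[1:,4]);v,u=np.nonzero((l==j)&(z<14));
    print("plate",cv2.minAreaRect(c[v,u][:,:2].astype(np.float32)))
# crop
i=dict(np.load("pics/top0.npz"));cr=i["pixels"][115:265,235:420,::-1]
cv2.imwrite("pics/crop0.png",cv2.resize(cr,None,fx=4,fy=4,interpolation=cv2.INTER_CUBIC))
E
```

```text
top {'n': 150, 'c': array([636.7,  17.1], dtype=float32), 'dir': np.float32(-0.37799117), 'ext': np.float64(95.81127938849494)}
red 73 [743.2 127.   20. ] [744.4 126.9  19.5]
blue 74 [682.5 -94.8  20. ] [682.1 -94.9  18.9]
hist [   28  2262  8921   387  2823 11277   524   189    96   283   583   184
    89     0]
plate ((627.4494018554688, 11.666549682617188), (360.2577209472656, 240.10450744628906), 78.59932708740234)
scene {'n': 195, 'c': array([644. ,  19.7], dtype=float32), 'dir': np.float32(-0.37551448), 'ext': np.float64(98.31139307280512)}
red 61 [748.4 128.6  20. ] [748.  129.   18.4]
blue 51 [687.1 -93.5  20. ] [686.7 -93.4  18.8]
hist [ 204 2888 6139  559 3005 6386  467  196  220  299  395  102   59    0]
plate ((629.6055297851562, 11.854690551757812), (359.1282043457031, 242.4932098388672), 78.85134887695312)
```

View pics/crop0.png

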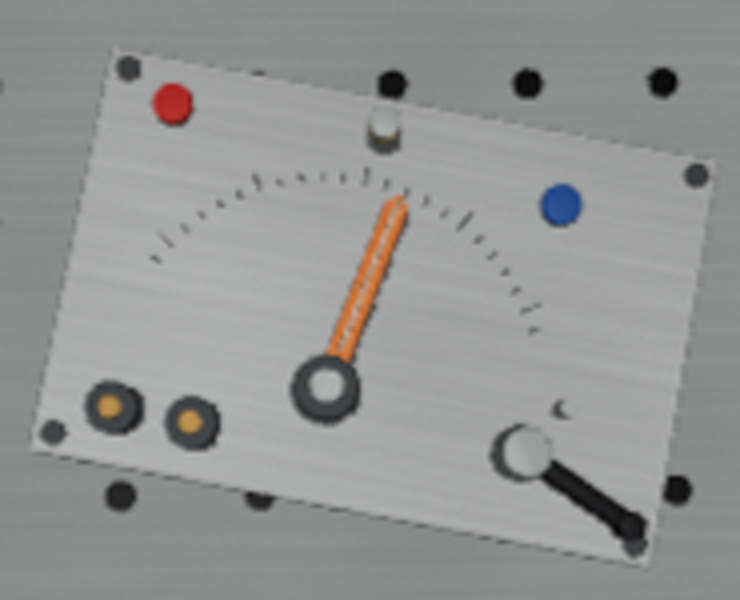

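Both cameras agree on the plate: centre about (628.5, 11.8), yaw about -0.198, and sizes of 360x240. The red bearing from the pivot is 0.472 in each view. The arm now stands at -0.377, so it needs about +0.85 rad counter-clockwise.

```bash
cat >> h.py <<'E'
def jig(c,yaw,p): 
    a,b=np.cos(yaw),np.sin(yaw);return np.array(c)+np.array([[a,-b],[b,a]])@np.array(p,float)
def rows(p0,wps):
    """waypoints x,y,z,psi(tool x heading),n rows; tool straight down; shift taken along axes before the turn; print rows"""
    p=np.array(p0,float)
    for x,y,z,s,n in wps:
        q=np.array([x,y,z,s],float);d=(q-p)/n
        for k in range(n):
            c_,s_=np.cos(p[3]),np.sin(p[3]); t=[c_*d[0]+s_*d[1], s_*d[0]-c_*d[1], -d[2]]
            print("0 %.2f %.2f %.2f 0 0 %.1f;"%(*[a/10 for a in t],-np.degrees(d[3])),end=" ");p=p+d
        print()
def pose():
    from workcell import get_obs
    o=get_obs();m=R.from_rotvec(o["orientation"]).as_matrix();
    return np.r_[o["ee_pos"],np.arctan2(m[1,0],m[0,0])],np.degrees(np.arccos(-m[2,2])),o
E
python3 - <<'E'
from h import *
np.set_printoptions(precision=3,suppress=True)
C=(628.5,11.8);yaw=-.198
P=jig(C,yaw,(-55,20));L=jig(C,yaw,(-70,-95));print("pivots",P,L)
for n,e in(("top",(392.5,246.2)),("scene",(252,169))):
    i=dict(np.load(f"pics/{n}0.npz"));w=world(i,*e,42);print(n,"lever end",w,np.linalg.norm(w[:2]-L),np.arctan2(*(w[:2]-L)[::-1]))
    v,u=np.indices((400,640));c=cloud(i)
i=dict(np.load("pics/top0.npz"))
print("stop pin",world(i,235+562/4,115+406/4,40),"spare top",world(i,235+385/4,115+124/4,50))
c=cloud(i)[160:250,425:500].reshape(-1,3);k=c[:,2]>20;print("box",cv2.boxPoints(cv2.minAreaRect(c[k][:,:2].astype(np.float32))))
p,t,o=pose();print(p,t)
a=-.377
for g in(37,):
    q=P+85*np.array([np.cos(a),np.sin(a)])+g*np.array([np.sin(a),-np.cos(a)]);print(q)
rows(p,[(*q,150,a+np.pi/2,14),(*q,26,a+np.pi/2,4)])
E
```

```text
pivots [578.509  42.228] [541.18  -67.574]
top lever end [ 499.262 -124.294   42.   ] 70.52838188172636 -2.2072525107153993
scene lever end [ 510.865 -118.528   42.   ] 59.28963561754095 -2.1075026743005436
stop pin [564.69  -89.227  40.   ] spare top [721.375   6.403  50.   ]
box [[ 406.634   11.042]
 [ 544.092 -359.027]
 [ 654.282 -318.098]
 [ 516.824   51.97 ]]
[ 253.402 -570.736  201.966    0.418] 0.08007852538157832
[643.919 -23.465]
0 4.14 -2.44 0.37 0 0 -3.2; 0 4.26 -2.21 0.37 0 0 -3.2; 0 4.38 -1.97 0.37 0 0 -3.2; 0 4.48 -1.72 0.37 0 0 -3.2; 0 4.57 -1.47 0.37 0 0 -3.2; 0 4.65 -1.22 0.37 0 0 -3.2; 0 4.71 -0.96 0.37 0 0 -3.2; 0 4.75 -0.69 0.37 0 0 -3.2; 0 4.78 -0.43 0.37 0 0 -3.2; 0 4.80 -0.17 0.37 0 0 -3.2; 0 4.80 0.10 0.37 0 0 -3.2; 0 4.79 0.37 0.37 0 0 -3.2; 0 4.76 0.63 0.37 0 0 -3.2; 0 4.72 0.89 0.37 0 0 -3.2; 
0 -0.00 -0.00 3.10 0 0 -0.0; 0 -0.00 -0.00 3.10 0 0 -0.0; 0 -0.00 -0.00 3.10 0 0 -0.0; 0 -0.00 -0.00 3.10 0 0 -0.0;
```

{"method": "play_rows", "body": {
  "plan": "0 4.14 -2.44 0.37 0 0 -3.2; 0 4.26 -2.21 0.37 0 0 -3.2; 0 4.38 -1.97 0.37 0 0 -3.2; 0 4.48 -1.72 0.37 0 0 -3.2; 0 4.57 -1.47 0.37 0 0 -3.2; 0 4.65 -1.22 0.37 0 0 -3.2; 0 4.71 -0.96 0.37 0 0 -3.2; 0 4.75 -0.69 0.37 0 0 -3.2; 0 4.78 -0.43 0.37 0 0 -3.2; 0 4.80 -0.17 0.37 0 0 -3.2; 0 4.80 0.10 0.37 0 0 -3.2; 0 4.79 0.37 0.37 0 0 -3.2; 0 4.76 0.63 0.37 0 0 -3.2; 0 4.72 0.89 0.37 0 0 -3.2; 0 0 0 0 0 0 0; 0 0 0 0 0 0 0"
}}

```text
t: 2.1
ee_pos: [641.8, -23.0, 150.3]
orientation: [-2.592, -1.773, 0.002]
ft_force: [0.1, -0.5, 0.5]
width: 0.7
```

```bash
python3 - <<'E'
from h import *
from workcell import *
np.set_printoptions(precision=3,suppress=True)
p,t,o=pose();print(p,t,o["width"],o["ft_force"])
P=np.array([578.5,42.2]);a=-.377
f=lambda a,g,r=85:P+r*np.array([np.cos(a),np.sin(a)])+g*np.array([np.sin(a),-np.cos(a)])
rows(p,[(*f(a,37),26,a+np.pi/2,4)])
w=[(*f(a,17),26,a+np.pi/2,2)]
for b in np.linspace(a,.38,13)[1:]: w.append((*f(b,17),26,b+np.pi/2,1))
rows((*f(a,37),26,a+np.pi/2),w)
E
```

```text
[641.799 -22.974 150.327   1.2  ] 0.08421227573062268 0.6587182070859134 [ 0.08  -0.47   0.479]
0 0.01 0.05 3.11 0 0 0.1; 0 0.01 0.05 3.11 0 0 0.1; 0 0.01 0.05 3.11 0 0 0.1; 0 0.01 0.05 3.11 0 0 0.1; 
0 1.00 -0.00 -0.00 0 0 -0.0; 0 1.00 -0.00 -0.00 0 0 -0.0; 
0 0.54 0.09 -0.00 0 0 -3.6; 
0 0.54 0.09 -0.00 0 0 -3.6; 
0 0.54 0.09 -0.00 0 0 -3.6; 
0 0.54 0.09 -0.00 0 0 -3.6; 
0 0.54 0.09 -0.00 0 0 -3.6; 
0 0.54 0.09 -0.00 0 0 -3.6; 
0 0.54 0.09 -0.00 0 0 -3.6; 
0 0.54 0.09 -0.00 0 0 -3.6; 
0 0.54 0.09 -0.00 0 0 -3.6; 
0 0.54 0.09 -0.00 0 0 -3.6; 
0 0.54 0.09 -0.00 0 0 -3.6; 
0 0.54 0.09 -0.00 0 0 -3.6;
```

{"method": "play_rows", "body": {
  "plan": "0 0.01 0.05 3.1 0 0 0.1; 0 0.01 0.05 3.1 0 0 0.1; 0 0.01 0.05 3.1 0 0 0.1; 0 0.01 0.05 3.1 0 0 0.1; 0 0 0 0 0 0 0; 0 1 0 0 0 0 0; 0 1 0 0 0 0 0; 0 0.54 0.09 0 0 0 -3.6; 0 0.54 0.09 0 0 0 -3.6; 0 0.54 0.09 0 0 0 -3.6"
}}

```text
t: 3.35
ee_pos: [660.7, 10.9, 28.4]
orientation: [2.418, 2.004, 0.003]
ft_force: [0.2, -0.1, 0.0]
width: 0.4
```

```bash
python3 - <<'E'
from h import *
from workcell import *
i=get_image("top");print(arm(i,ROI["top"]));cv2.imwrite("pics/t1.png",cv2.resize(i["pixels"][115:265,235:420,::-1],None,fx=4,fy=4))
i=get_image("scene");print(arm(i,ROI["scene"]));p,t,o=pose();print(p,o["ft_force"])
E
```

```text
Traceback (most recent call last):
  File "h.py", line 18, in arm
    m=masks(i);u,v=blob(m["orange"],roi);p=world(i,u,v,42)[:,:2]
                   ~~~~^^^^^^^^^^^^^^^^^
  File "h.py", line 15, in blob
    n,l,s,_=cv2.connectedComponentsWithStats(k.astype(np.uint8));j=1+np.argmax(s[1:,4]);v,u=np.nonzero(l==j);return u,v
                                                                     ~~~~~~~~~^^^^^^^^^
ValueError: attempt to get argmax of an empty sequence
```

```bash
python3 - <<'E'
from h import *
from workcell import *
i=get_image("scene");cv2.imwrite("pics/s1.png",cv2.resize(i["pixels"][130:280,200:390,::-1],None,fx=4,fy=4));p,t,o=pose();print(p,o["ft_force"])
print(arm(i,ROI["scene"]))
E
```

```text
[660.73509775  11.11523653  28.24334528   1.38279026] [0.76397236 0.12799507 0.07559482]Traceback (most recent call last):
  File "<stdin>", line 4, in <module>
  File "h.py", line 18, in arm
    m=masks(i);u,v=blob(m["orange"],roi);p=world(i,u,v,42)[:,:2]
                   ~~~~^^^^^^^^^^^^^^^^^
  File "h.py", line 15, in blob
    n,l,s,_=cv2.connectedComponentsWithStats(k.astype(np.uint8));j=1+np.argmax(s[1:,4]);v,u=np.nonzero(l==j);return u,v
                                                                     ~~~~~~~~~^^^^^^^^^
    return _wrapfunc(a, 'argmax', axis=axis, out=out, **kwds)
    return bound(*args, **kwds)
ValueError: attempt to get argmax of an empty sequence
```

View pics/s1.png

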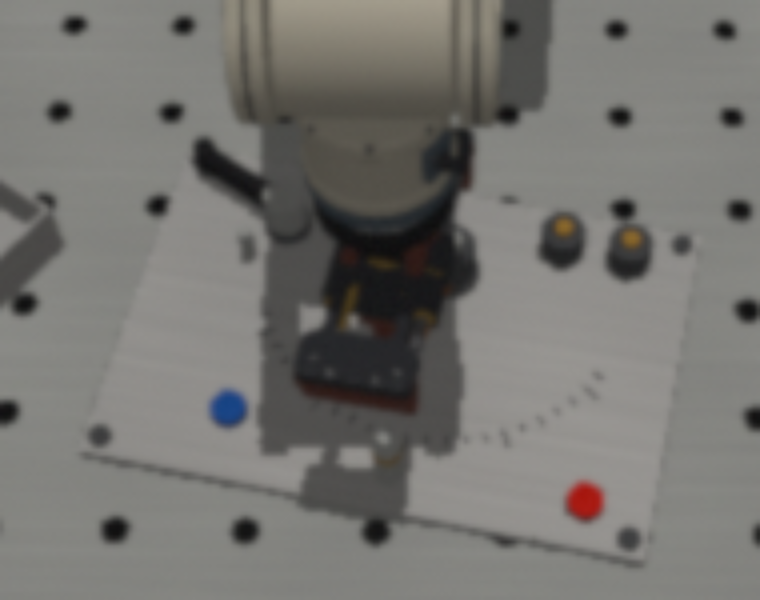

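```bash
python3 - <<'E'
from h import *
p,t,o=pose();P=np.array([578.5,42.2])
f=lambda a,g,r=85:P+r*np.array([np.cos(a),np.sin(a)])+g*np.array([np.sin(a),-np.cos(a)])
rows(p,[(*f(b,17),28,b+np.pi/2,1) for b in np.linspace(-.188,.37,13)[1:]])
E
```

```text
0 0.21 -0.09 0.02 0 0 -2.7; 
0 0.40 0.07 -0.00 0 0 -2.7; 
0 0.40 0.07 -0.00 0 0 -2.7; 
0 0.40 0.07 -0.00 0 0 -2.7; 
0 0.40 0.07 -0.00 0 0 -2.7; 
0 0.40 0.07 -0.00 0 0 -2.7; 
0 0.40 0.07 -0.00 0 0 -2.7; 
0 0.40 0.07 -0.00 0 0 -2.7; 
0 0.40 0.07 -0.00 0 0 -2.7; 
0 0.40 0.07 -0.00 0 0 -2.7; 
0 0.40 0.07 -0.00 0 0 -2.7; 
0 0.40 0.07 -0.00 0 0 -2.7;
```

{"method": "play_rows", "body": {
  "plan": "0 0.2 -0.1 0 0 0 -2.7; 0 0.4 0.07 0 0 0 -2.7; 0 0.4 0.07 0 0 0 -2.7; 0 0.4 0.07 0 0 0 -2.7; 0 0.4 0.07 0 0 0 -2.7; 0 0.4 0.07 0 0 0 -2.7; 0 0.4 0.07 0 0 0 -2.7; 0 0.4 0.07 0 0 0 -2.7; 0 0.4 0.07 0 0 0 -2.7; 0 0.4 0.07 0 0 0 -2.7; 0 0.4 0.07 0 0 0 -2.7; 0 0.4 0.07 0 0 0 -2.7; 0 0 0 0 0 0 0; 0 0 0 0 0 0 0"
}}

```text
t: 5.2
ee_pos: [662.7, 56.2, 27.3]
orientation: [1.769, 2.596, 0.001]
ft_force: [0.9, 0.2, 0.5]
width: 0.1
```

{"method": "play_rows", "body": {
  "plan": "0 -1.5 0 0 0 0 0; 0 -1.5 0 -2 0 0 0; 0 0 0 -4 0 0 0; 0 0 0 -4 0 0 0; 0 -2 -1 -2 0 0 0; 0 -5 -3 0 0 0 0; 0 -5 -3 0 0 0 0; 0 -5 -4 0 0 0 0; 0 -5 -4 0 0 0 0; 0 0 0 0 0 0 0"
}}

```text
t: 6.45
ee_pos: [613.0, -234.2, 146.1]
orientation: [-1.775, -2.591, 0.002]
ft_force: [1.2, 0.5, -0.1]
width: 0.4
```

```bash
python3 - <<'E'
from h import *
from workcell import *
p,t,o=pose();print(p,o["t"])
for n in("top","scene"):
    i=get_image(n);cv2.imwrite(f"pics/{n}2.png",cv2.resize(i["pixels"][115:280,200:420,::-1],None,fx=3,fy=3));np.savez(f"pics/{n}2.npz",**i)
    try:
        A=arm(i,ROI[n]);u,v=blob(masks(i)["red"],ROI[n]);w=world(i,u.mean(),v.mean(),20)[:2];d=np.array([np.cos(A["dir"]),np.sin(A["dir"])]);e=w-A["c"];print(n,A,w,"red off line",d[0]*e[1]-d[1]*e[0])
    except Exception as x: print(n,x)
E
```

```text
[ 613.03504974 -234.24948429  146.14835814    1.94010756] 6.45
top {'n': 144, 'c': array([635.7549 ,  17.33144], dtype=float32), 'dir': np.float32(-0.3805483), 'ext': np.float64(95.02011963899935)} [743.18910207 126.95458879] red off line 141.6850813761493
scene {'n': 208, 'c': array([645.59454 ,  19.525465], dtype=float32), 'dir': np.float32(-0.3712989), 'ext': np.float64(102.47621470782175)} [748.30321202 128.66090855] red off line 138.96400252223083
```

View pics/top2.png

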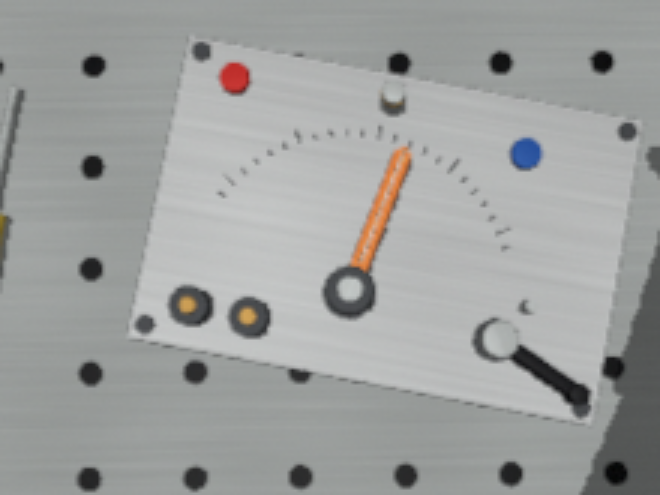

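The arm has not moved: its line is unchanged at -0.38, with the tip at (404,155) and no force felt. So the fingertip must have passed over it. I'll check where the fingertip really is against the reported TCP.

```bash
cat >> h.py <<'E'
def proj(i,w):
    c=(np.array(w)-i["eye"])@R.from_rotvec(i["attitude"]).as_matrix();return c[0]/c[2]*i["fx"]+i["cx"],c[1]/c[2]*i["fy"]+i["cy"],c[2]
E
python3 - <<'E'
from h import *
np.set_printoptions(precision=1,suppress=True)
i=dict(np.load("pics/scene2.npz"));u,v,z=proj(i,(613,-234.2,146.1));print(u,v,z)
a,b=int(u)-45,int(v)-60;im=i["pixels"][b:b+90,a:a+90,::-1];im=cv2.resize(np.ascontiguousarray(im),None,fx=6,fy=6)
cv2.drawMarker(im,(int((u-a)*6),int((v-b)*6)),(0,255,0),0,20,1);cv2.imwrite("pics/tip.png",im);print(a,b)
c=cloud(i)
for r in range(int(v)-24,int(v)+20,3): print(r,[tuple(np.round(c[r,k]).astype(int).tolist()) for k in range(int(u)-8,int(u)+9,4)])
E
```

```text
192.18221257286152 178.15175847821052 986.5520407570017
147 118
154 [(638, -215, 270), (651, -199, 288), (645, -194, 280), (629, -194, 260), (429, -281, -1)]
157 [(637, -218, 259), (636, -210, 258), (659, -190, 289), (638, -193, 260), (439, -280, -1)]
160 [(638, -220, 251), (665, -197, 287), (666, -189, 288), (667, -180, 290), (449, -278, -2)]
163 [(675, -203, 289), (674, -195, 288), (673, -188, 288), (673, -180, 287), (459, -277, -3)]
166 [(682, -202, 289), (682, -194, 289), (681, -186, 289), (681, -178, 288), (679, -171, 286)]
169 [(688, -201, 288), (689, -193, 289), (687, -186, 287), (688, -177, 288), (686, -170, 286)]
172 [(696, -199, 289), (695, -192, 288), (691, -186, 282), (688, -180, 279), (685, -173, 274)]
175 [(696, -202, 279), (694, -195, 276), (690, -189, 270), (685, -184, 263), (681, -178, 258)]
178 [(698, -204, 271), (690, -200, 259), (687, -194, 256), (683, -188, 250), (681, -181, 246)]
181 [(693, -209, 254), (692, -202, 252), (530, -284, 11), (525, -276, 3), (526, -264, 5)]
184 [(550, -298, 26), (541, -292, 12), (534, -285, 2), (534, -275, 2), (534, -264, 2)]
187 [(552, -301, 14), (546, -294, 5), (543, -284, 0), (542, -274, -1), (544, -262, 3)]
190 [(556, -302, 6), (555, -292, 5), (553, -282, 2), (553, -272, 1), (552, -261, -1)]
193 [(563, -302, 2), (562, -292, 0), (563, -281, 2), (562, -271, 0), (589, -245, 43)]
196 [(572, -301, 0), (575, -288, 5), (573, -279, 2), (599, -253, 45), (594, -246, 36)]
```

View pics/tip.png

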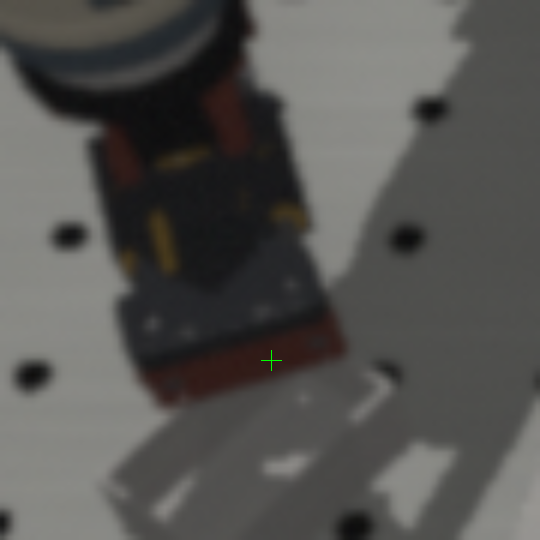

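```bash
python3 - <<'E'
from h import *
from workcell import *
np.set_printoptions(precision=1,suppress=True)
i=get_image("wrist");np.savez("pics/w2.npz",**i);cv2.imwrite("pics/w2.png",i["pixels"][...,::-1])
print(i["eye"],i["attitude"],R.from_rotvec(i["attitude"]).as_matrix()[:,2],i["fx"])
print("TCP px",proj(i,pose()[0][:3]))
r=i["range_z"];print(np.histogram(r,[0,1,50,100,150,200,250,300,350,400,600])); c=cloud(i);k=(r>0)&(c[...,2]>70)
print(c[k].min(0),c[k].max(0),k.sum())
k=(r>0)&(c[...,2]<70);print(np.percentile(c[k][:,2],[5,25,50,75,95]))
E
```

```text
[ 589.9 -165.3  328.5] [2.8 0.5 0.1] [ 0.1 -0.2 -1. ] 294.4703276776681
TCP px (np.float64(315.8459199731322), np.float64(224.30326154347057), np.float64(193.69397082541744))
(array([  1013,      0,  74924,    926,    535,     39,  42151, 102273,
        30189,   1856]), array([  0,   1,  50, 100, 150, 200, 250, 300, 350, 400, 600]))
[ 528.4 -263.8  165.5] [ 687.3 -171.8  289.2] 76385
[-1.2 -0.3  0.3  1.4 11. ]
```

View pics/w2.png

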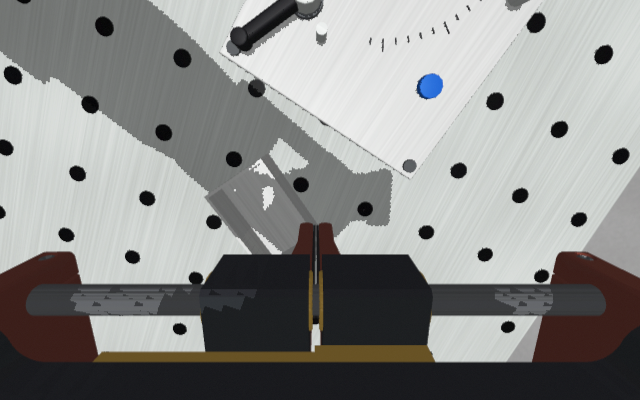

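The wrist view shows the closed fingertips at about (316,225), and by depth their lowest point is at z≈165. The reported TCP is 146, while the table reads 0.3. The scene depth of the body's bottom edge (≈246 against 226 expected) also says the tips are about 20 mm above the reported TCP, so I passed over the arm. I'll check the tip's xy and plan a lower pass.

```bash
python3 - <<'E'
from h import *
np.set_printoptions(precision=1,suppress=True)
i=dict(np.load("pics/w2.npz"));c=cloud(i)
for v in range(222,256,4): print(v,[c[v,u].round().astype(int).tolist() for u in(304,310,322,328)])
p,t,o=pose();print(p,t)
P=np.array([578.5,42.2]);a=-.378
f=lambda a,g,r=85:P+r*np.array([np.cos(a),np.sin(a)])+g*np.array([np.sin(a),-np.cos(a)])
rows(p,[(*f(a,37),120,a+np.pi/2,8),(*f(a,37),45,a+np.pi/2,2)])
E
```

```text
222 [[605, -223, 167], [624, -270, 29], [615, -219, 166], [648, -273, -1]]
226 [[606, -223, 172], [609, -222, 172], [615, -220, 172], [618, -218, 173]]
230 [[606, -223, 179], [609, -222, 179], [615, -219, 179], [618, -218, 179]]
234 [[606, -223, 184], [609, -222, 185], [615, -219, 185], [618, -218, 185]]
238 [[606, -223, 189], [609, -222, 190], [615, -220, 189], [618, -219, 189]]
242 [[606, -223, 194], [609, -222, 195], [615, -220, 195], [617, -218, 195]]
246 [[607, -223, 199], [609, -222, 199], [614, -219, 200], [617, -219, 199]]
250 [[607, -223, 203], [609, -222, 203], [614, -220, 204], [617, -219, 203]]
254 [[601, -202, 251], [609, -222, 207], [605, -200, 252], [607, -199, 252]]
[ 615.1 -229.   146.4    1.9] 0.054153758572292
0 2.26 1.27 0.33 0 0 5.4; 0 2.37 1.06 0.33 0 0 5.4; 0 2.46 0.83 0.33 0 0 5.4; 0 2.52 0.60 0.33 0 0 5.4; 0 2.57 0.36 0.33 0 0 5.4; 0 2.59 0.11 0.33 0 0 5.4; 0 2.59 -0.13 0.33 0 0 5.4; 0 2.57 -0.37 0.33 0 0 5.4; 
0 0.00 0.00 3.75 0 0 0.0; 0 0.00 0.00 3.75 0 0 0.0;
```

{"method": "play_rows", "body": {
  "plan": "0 2.3 1.3 0.3 0 0 5.4; 0 2.4 1.1 0.3 0 0 5.4; 0 2.5 0.8 0.3 0 0 5.4; 0 2.5 0.6 0.3 0 0 5.4; 0 2.6 0.4 0.3 0 0 5.4; 0 2.6 0.1 0.3 0 0 5.4; 0 2.6 -0.1 0.3 0 0 5.4; 0 2.6 -0.4 0.3 0 0 5.4; 0 0 0 3.8 0 0 0; 0 0 0 3.8 0 0 0; 0 0 0 0 0 0 0; 0 0 0 0 0 0 0; 0 0 0 0 0 0 0"
}}

```text
t: 8.22
ee_pos: [646.2, -21.0, 48.7]
orientation: [2.598, 1.764, 0.004]
ft_force: [-0.5, -1.3, 0.7]
width: 0.6
```

```bash
python3 - <<'E'
from h import *
from workcell import *
np.set_printoptions(precision=1,suppress=True)
i=get_image("wrist");np.savez("pics/w3.npz",**i);cv2.imwrite("pics/w3.png",i["pixels"][...,::-1]);c=cloud(i)
p,t,o=pose();print(p,t)
for v in(218,222,224,226,230,240): print(v,[c[v,u].round().astype(int).tolist() for u in(304,310,322,328)])
m=masks(i)["orange"]&(c[...,2]>35)&(c[...,2]<50);q=c[m];print(len(q));
if len(q)>50:
  l=cv2.fitLine(q[:,:2].astype(np.float32),cv2.DIST_L2,0,.01,.01).ravel();print(l,np.median(q,0),np.arctan2(l[1],l[0]))
P=np.array([578.5,42.2]);a=-.378
f=lambda a,g,r=85:P+r*np.array([np.cos(a),np.sin(a)])+g*np.array([np.sin(a),-np.cos(a)])
rows(p,[(*f(a,37),7,a+np.pi/2,2)])
E
```

```text
[646.1 -21.1  48.6   1.2] 0.15665468709488714
218 [[637, -25, 10], [641, -27, 10], [650, -30, 11], [654, -32, 10]]
222 [[645, -9, 68], [640, -30, 10], [655, -13, 70], [653, -35, 10]]
224 [[646, -9, 72], [649, -10, 73], [655, -13, 72], [658, -14, 73]]
226 [[646, -9, 76], [649, -10, 75], [655, -12, 77], [658, -14, 75]]
230 [[646, -10, 80], [649, -10, 81], [655, -13, 81], [658, -14, 82]]
240 [[646, -9, 95], [649, -11, 94], [655, -13, 95], [657, -14, 94]]
1813
[  0.9  -0.4 650.5  13. ] [653.5  12.   41.8] -0.38472685
0 -0.15 -0.06 2.08 0 0 0.0; 0 -0.15 -0.06 2.08 0 0 0.0;
```

View pics/w3.png

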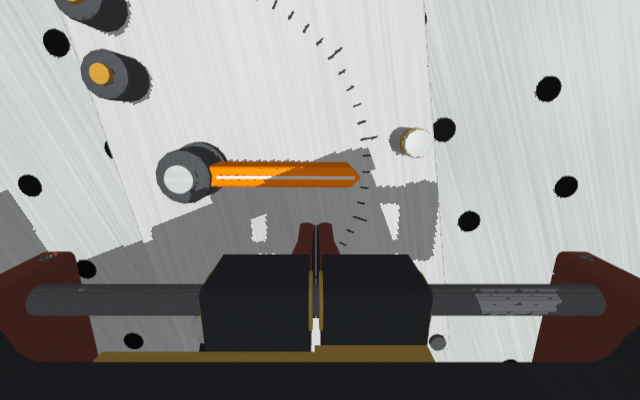

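The wrist view shows the arm from hub (178,180) to tip (358,175), the spare pin at (415,142), and the fingertip alongside it at z≈68 with 48.6 reported. That confirms a 19.5 mm offset, so I'll lower to a reported 7 and push.

{"method": "play_rows", "body": {
  "plan": "0 -0.1 -0.1 2.1 0 0 0; 0 -0.1 -0.1 2.1 0 0 0; 0 0 0 0 0 0 0; 0 0.9 0 0 0 0 0; 0 0.9 0 0 0 0 0; 0 0.54 0.09 0 0 0 -3.6; 0 0.54 0.09 0 0 0 -3.6; 0 0 0 0 0 0 0"
}}

```text
t: 9.28
ee_pos: [655.0, 4.8, 5.4]
orientation: [2.483, 1.924, 0.001]
ft_force: [-0.4, -0.5, 0.1]
width: 0.8
```

```bash
cat >> h.py <<'E'
def warm(i):
    c=cloud(i);m=masks(i)["orange"]&(c[...,2]>36)&(c[...,2]<47);v,u=blob(m,(0,0,640,400))[::-1];p=world(i,u,v,42)[:,:2]
    # clip to middle of the bar
    l=cv2.fitLine(p.astype(np.float32),cv2.DIST_L2,0,.01,.01).ravel();d=l[:2]*np.sign(l[0]);return len(u),l[2:],np.arctan2(d[1],d[0])
E
python3 - <<'E'
from h import *
from workcell import *
np.set_printoptions(precision=3,suppress=True)
p,t,o=pose();print(p,t,o["ft_force"]);i=get_image("wrist");c=cloud(i);print(warm(i),c[226,322])
P=np.array([578.5,42.2])
f=lambda a,g,r=85:P+r*np.array([np.cos(a),np.sin(a)])+g*np.array([np.sin(a),-np.cos(a)])
b0=p[3]-np.pi/2;print(b0)
rows(p,[(*f(b,17),7,b+np.pi/2,1) for b in np.linspace(b0,.37,12)[1:]])
E
```

```text
[654.996   4.801   5.391   1.319] 0.064132926738586 [-0.434 -0.498  0.125]
(4109, array([643.136,  27.602], dtype=float32), np.float32(-0.22746174)) [663.324  17.572  42.174]
-0.2520964190222308
0 0.50 0.24 -0.16 0 0 -3.2; 
0 0.48 0.08 -0.00 0 0 -3.2; 
0 0.48 0.08 -0.00 0 0 -3.2; 
0 0.48 0.08 -0.00 0 0 -3.2; 
0 0.48 0.08 -0.00 0 0 -3.2; 
0 0.48 0.08 -0.00 0 0 -3.2; 
0 0.48 0.08 -0.00 0 0 -3.2; 
0 0.48 0.08 -0.00 0 0 -3.2; 
0 0.48 0.08 -0.00 0 0 -3.2; 
0 0.48 0.08 -0.00 0 0 -3.2; 
0 0.48 0.08 -0.00 0 0 -3.2;
```

The arm is now moving (-0.23), so I'll keep pushing.

{"method": "play_rows", "body": {
  "plan": "0 0.5 0.2 -0.15 0 0 -3.2; 0 0.48 0.08 0 0 0 -3.2; 0 0.48 0.08 0 0 0 -3.2; 0 0.48 0.08 0 0 0 -3.2; 0 0.48 0.08 0 0 0 -3.2; 0 0.48 0.08 0 0 0 -3.2; 0 0.48 0.08 0 0 0 -3.2; 0 0.48 0.08 0 0 0 -3.2; 0 0.48 0.08 0 0 0 -3.2; 0 0.48 0.08 0 0 0 -3.2; 0 0 0 0 0 0 0; 0 0 0 0 0 0 0"
}}

```text
t: 10.82
ee_pos: [663.6, 51.3, 6.6]
orientation: [1.859, 2.532, 0.001]
ft_force: [-0.4, -0.3, 0.3]
width: 0.8
```

```bash
cat >> h.py <<'E'
def check(i):
    n,c,a=warm(i);u,v=blob(masks(i)["red"]&(cloud(i)[...,2]>14)&(cloud(i)[...,2]<26),(0,0,640,400));w=world(i,u.mean(),v.mean(),20)[:2];d=np.array([np.cos(a),np.sin(a)]);e=w-c
    print("arm px",n,c,"dir",a,"red",len(u),w,"along",d@e,"red y",d[0]*e[1]-d[1]*e[0]);return c,a,w
E
python3 - <<'E'
from h import *
from workcell import *
np.set_printoptions(precision=3,suppress=True)
p,t,o=pose();print(p,t,o["ft_force"]);i=get_image("wrist");np.savez("pics/w4.npz",**i)
c,a,w=check(i);P=np.array([578.5,42.2]);e=P-c;print("pivot off line",np.cos(a)*e[1]-np.sin(a)*e[0],"bearing red",np.arctan2(*(w-P)[::-1]))
E
```

```text
[663.613  51.311   6.567   1.875] 0.026154933393112787 [-0.407 -0.302  0.348]
arm px 4005 [640.552  63.419] dir 0.34013584 red 1440 [744.573 126.723] along 119.1806644961625 red y 24.974421605810086
pivot off line 0.698509382327849 bearing red 0.4707814760657472
```

{"method": "play_rows", "body": {
  "plan": "0 0.34 0.06 0 0 0 -2.3; 0 0.34 0.06 0 0 0 -2.3; 0 0.34 0.06 0 0 0 -2.3; 0 0 0 0 0 0 0; 0 0 0 0 0 0 0"
}}

```text
t: 11.5
ee_pos: [661.5, 61.7, 6.3]
orientation: [-1.701, -2.641, -0.0]
ft_force: [-0.3, 0.4, -0.6]
width: 0.7
```

```bash
python3 - <<'E'
from h import *
from workcell import *
np.set_printoptions(precision=3,suppress=True)
p,t,o=pose();print(p,t,o["ft_force"]);i=get_image("wrist")
c,a,w=check(i);P=np.array([578.5,42.2]);e=P-c;print("pivot off line",np.cos(a)*e[1]-np.sin(a)*e[0],"bearing red",np.arctan2(*(w-P)[::-1]))
E
```

```text
[661.507  61.706   6.285   1.997] 0.02157573421272567 [-0.312  0.422 -0.619]
arm px 4011 [637.27   70.631] dir 0.46244004 red 1326 [744.35 126.83] along 120.90585981405775 red y 2.5243545456321854
pivot off line 0.7742664583325691 bearing red 0.4718393920104084
```

{"method": "play_rows", "body": {
  "plan": "0 0.09 0 0 0 0 -0.6; 0 0 0 0 0 0 0; 0 0 0 0 0 0 0; 0 -1 0 0 0 0 0; 0 -1.5 0 -1 0 0 0; 0 -1 0 -3 0 0 0; 0 0 0 -4 0 0 0; 0 0 0 -4 0 0 0; 0 -4 -4 0 0 0 0; 0 -5 -5 0 0 0 0; 0 -5 -5 0 0 0 0; 0 -4 -4 0 0 0 0; 0 0 0 0 0 0 0; 0 0 0 0 0 0 0"
}}

```text
t: 13.3
ee_pos: [595.1, -193.8, 127.0]
orientation: [1.689, 2.648, 0.001]
ft_force: [0.1, 0.2, -0.5]
width: 0.5
```

```bash
python3 - <<'E'
from h import *
from workcell import *
np.set_printoptions(precision=3,suppress=True)
p,t,o=pose();print(p,t,o["t"])
P={"top":(577.5,42.2),"scene":(579.7,42.4)}
for n in("top","scene","wrist"):
    try:
        i=get_image(n);np.savez(f"pics/{n}5.npz",**i)
        if n=="wrist": check(i);cv2.imwrite("pics/w5.png",i["pixels"][...,::-1]);continue
        A=arm(i,ROI[n]);u,v=blob(masks(i)["red"],ROI[n]);w=world(i,u.mean(),v.mean(),20)[:2];d=np.array([np.cos(A["dir"]),np.sin(A["dir"])]);e=w-A["c"];print(n,A,w,"red y",d[0]*e[1]-d[1]*e[0],"bearing",np.arctan2(*(w-P[n])[::-1]))
    except Exception as x: print(n,x)
E
```

```text
[ 595.143 -193.776  126.969    2.006] 0.04932322991943763 13.3
top {'n': 150, 'c': array([633.13 ,  69.221], dtype=float32), 'dir': np.float32(0.46692437), 'ext': np.float64(91.62946610739644)} [743.189 126.955] red y 2.010831880309553 bearing 0.4728272945920134
scene {'n': 187, 'c': array([641.211,  70.881], dtype=float32), 'dir': np.float32(0.45440212), 'ext': np.float64(103.47715461932256)} [748.409 128.554] red y 4.768021489758269 bearing 0.47214306753448515
wrist attempt to get argmax of an empty sequence
```

The arm is set. The red magnet lies 2 mm off its line by the top camera, 5 mm by the scene camera (oblique view), and about 0.5 mm predicted from the wrist; the tolerance is 8 mm. Now the lever.

```bash
python3 - <<'E'
from h import *
p,t,o=pose();L=np.array([541.2,-67.6]);a=-2.207
f=lambda a,g,r=50:L+r*np.array([np.cos(a),np.sin(a)])+g*np.array([np.sin(a),-np.cos(a)])
print(f(a,37));rows(p,[(*f(a,37),127,a+np.pi,9),(*f(a,37),50,a+np.pi,2)])
E
```

```text
[481.73148012 -85.83444936]
0 1.61 -0.64 -0.00 0 0 6.8; 0 1.52 -0.83 -0.00 0 0 6.8; 0 1.41 -1.00 -0.00 0 0 6.8; 0 1.28 -1.16 -0.00 0 0 6.8; 0 1.13 -1.31 -0.00 0 0 6.8; 0 0.97 -1.43 -0.00 0 0 6.8; 0 0.79 -1.54 -0.00 0 0 6.8; 0 0.60 -1.62 -0.00 0 0 6.8; 0 0.40 -1.68 -0.00 0 0 6.8; 
0 0.00 0.00 3.85 0 0 -0.0; 0 0.00 0.00 3.85 0 0 -0.0;
```

{"method": "play_rows", "body": {
  "plan": "0 1.6 -0.6 0 0 0 6.8; 0 1.5 -0.8 0 0 0 6.8; 0 1.4 -1 0 0 0 6.8; 0 1.3 -1.2 0 0 0 6.8; 0 1.1 -1.3 0 0 0 6.8; 0 1 -1.4 0 0 0 6.8; 0 0.8 -1.5 0 0 0 6.8; 0 0.6 -1.6 0 0 0 6.8; 0 0.4 -1.7 0 0 0 6.8; 0 0 0 3.8 0 0 0; 0 0 0 3.8 0 0 0; 0 0 0 0 0 0 0; 0 0 0 0 0 0 0"
}}

```text
t: 15.08
ee_pos: [483.1, -86.6, 51.2]
orientation: [2.8, 1.424, 0.001]
ft_force: [-0.2, 0.1, 0.1]
width: 0.8
```

```bash
python3 - <<'E'
from h import *
from workcell import *
np.set_printoptions(precision=1,suppress=True)
p,t,o=pose();print(p,t,o["t"])
i=get_image("wrist");np.savez("pics/w6.npz",**i);cv2.imwrite("pics/w6.png",i["pixels"][...,::-1]);c=cloud(i)
try: check(i)
except Exception as e: print(e)
for v in(222,226,230): print(v,[c[v,u].round().astype(int).tolist() for u in(304,310,322,328)])
V=i["pixels"].max(-1);k=(V<45)&(c[...,2]>35)&(c[...,2]<47);u,v=blob(k,(0,0,640,250));q=c[v,u];print(len(q),np.median(q,0),q.min(0),q.max(0))
l=cv2.fitLine(q[:,:2].astype(np.float32),cv2.DIST_L2,0,.01,.01).ravel();print(l,np.arctan2(l[1],l[0]))
E
```

```text
[483.1 -86.6  51.2   0.9] 0.04233647031719973 15.075
attempt to get argmax of an empty sequence
222 [[486, -75, 71], [472, -97, 1], [494, -81, 71], [486, -103, 10]]
226 [[486, -75, 77], [488, -77, 77], [494, -81, 77], [497, -82, 79]]
230 [[486, -75, 83], [489, -77, 84], [494, -80, 85], [497, -82, 84]]
1368 [ 518.  -102.8   40.9] [ 495.4 -128.7   35. ] [537.7 -77.1  45.4]
[   0.6    0.8  517.7 -102.9] 0.9442798
```

View pics/w6.png

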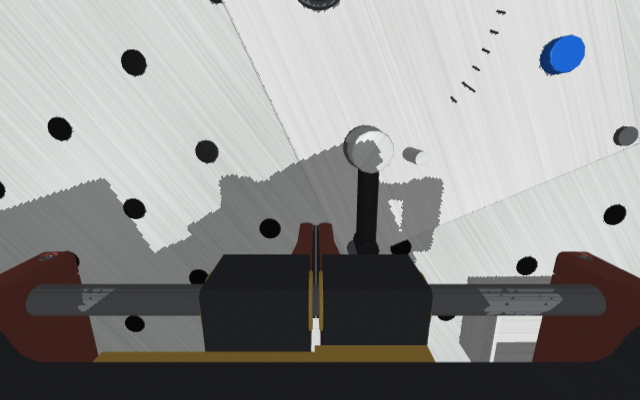

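The wrist view shows the lever from hub (370,148) to its end at (363,245), heading -2.197. The stop pin is at (415,156), and the fingertip (316,225) is parallel to the lever, about 18 mm clear on the open side.

```bash
python3 - <<'E'
from h import *
p,t,o=pose();L=np.array([541.2,-67.6]);a=-2.2
f=lambda a,g,r=50:L+r*np.array([np.cos(a),np.sin(a)])+g*np.array([np.sin(a),-np.cos(a)])
rows(p,[(*f(a,37),7,a+np.pi,2),(*f(a,19.5),7,a+np.pi,2)]);rows([*f(a,19.5),7,a+np.pi],[(*f(b,19.5),7,b+np.pi,1) for b in np.linspace(a,-1.25,13)[1:]])
E
```

```text
0 -0.02 -0.08 2.23 0 0 -0.0; 0 -0.02 -0.08 2.23 0 0 -0.0; 
0 -0.00 0.87 -0.00 0 0 -0.0; 0 -0.00 0.87 -0.00 0 0 -0.0; 
0 -0.14 0.40 -0.00 0 0 -4.5; 
0 -0.14 0.40 -0.00 0 0 -4.5; 
0 -0.14 0.40 -0.00 0 0 -4.5; 
0 -0.14 0.40 -0.00 0 0 -4.5; 
0 -0.14 0.40 -0.00 0 0 -4.5; 
0 -0.14 0.40 -0.00 0 0 -4.5; 
0 -0.14 0.40 -0.00 0 0 -4.5; 
0 -0.14 0.40 -0.00 0 0 -4.5; 
0 -0.14 0.40 -0.00 0 0 -4.5; 
0 -0.14 0.40 -0.00 0 0 -4.5; 
0 -0.14 0.40 -0.00 0 0 -4.5; 
0 -0.14 0.40 -0.00 0 0 -4.5;
```

{"method": "play_rows", "body": {
  "plan": "0 0 -0.1 2.2 0 0 0; 0 0 -0.1 2.2 0 0 0; 0 0 0 0 0 0 0; 0 0 0.8 0 0 0 0; 0 0 0.8 0 0 0 0; 0 -0.14 0.4 0 0 0 -4.5; 0 -0.14 0.4 0 0 0 -4.5; 0 -0.14 0.4 0 0 0 -4.5; 0 -0.14 0.4 0 0 0 -4.5; 0 -0.14 0.4 0 0 0 -4.5; 0 -0.14 0.4 0 0 0 -4.5; 0 -0.14 0.4 0 0 0 -4.5; 0 -0.14 0.4 0 0 0 -4.5; 0 -0.14 0.4 0 0 0 -4.5; 0 0 0 0 0 0 0; 0 0 0 0 0 0 0"
}}

```text
t: 17.12
ee_pos: [523.9, -118.2, 6.8]
orientation: [2.137, 2.301, 0.001]
ft_force: [0.3, -0.3, -0.5]
width: 0.4
```

```bash
cat >> h.py <<'E'
def lever(i):
    c=cloud(i);k=(i["pixels"].max(-1)<60)&(c[...,2]>35)&(c[...,2]<47);u,v=blob(k,(0,0,640,254));q=c[v,u]
    l=cv2.fitLine(q[:,:2].astype(np.float32),cv2.DIST_L2,0,.01,.01).ravel();return len(q),np.median(q,0),np.arctan2(-l[1],-l[0]),np.arctan2(l[1],l[0])
E
python3 - <<'E'
from h import *
from workcell import *
np.set_printoptions(precision=3,suppress=True)
p,t,o=pose();print(p,p[3]-np.pi,o["ft_force"]);i=get_image("wrist");np.savez("pics/w7.npz",**i);print(lever(i))
L=np.array([541.2,-67.6])
f=lambda a,g,r=50:L+r*np.array([np.cos(a),np.sin(a)])+g*np.array([np.sin(a),-np.cos(a)])
rows(p,[(*f(b,19.5),7,b+np.pi,1) for b in np.linspace(p[3]-np.pi,-1.0,9)[1:]])
E
```

```text
[ 523.887 -118.249    6.821    1.645] -1.4968084791156966 [ 0.336 -0.268 -0.464]
(1404, array([ 541.248, -100.488,   40.814]), np.float32(-1.5778815), np.float32(1.5637113))
0 -0.19 0.47 -0.02 0 0 -3.6; 
0 -0.11 0.31 -0.00 0 0 -3.6; 
0 -0.11 0.31 -0.00 0 0 -3.6; 
0 -0.11 0.31 -0.00 0 0 -3.6; 
0 -0.11 0.31 -0.00 0 0 -3.6; 
0 -0.11 0.31 -0.00 0 0 -3.6; 
0 -0.11 0.31 -0.00 0 0 -3.6; 
0 -0.11 0.31 -0.00 0 0 -3.6;
```

{"method": "play_rows", "body": {
  "plan": "0 -0.1 0.4 0 0 0 -3.5; 0 -0.1 0.4 0 0 0 -3.5; 0 -0.1 0.4 0 0 0 -3.5; 0 -0.1 0.4 0 0 0 -3.5; 0 -0.1 0.4 0 0 0 -4; 0 0 0 0 0 0 0; 0 0 0 0 0 0 0"
}}

```text
t: 18.05
ee_pos: [543.9, -118.9, 6.5]
orientation: [1.751, 2.608, 0.0]
ft_force: [-1.0, -0.2, -0.5]
width: 0.3
```

```bash
python3 - <<'E'
from h import *
from workcell import *
np.set_printoptions(precision=3,suppress=True)
p,t,o=pose();print(p,p[3]-np.pi,o["ft_force"]);i=get_image("wrist");np.savez("pics/w8.npz",**i);print(lever(i))
L=np.array([541.2,-67.6])
f=lambda a,g,r=50:L+r*np.array([np.cos(a),np.sin(a)])+g*np.array([np.sin(a),-np.cos(a)])
rows(p,[(*f(b,19.5),7,b+np.pi,1) for b in np.linspace(p[3]-np.pi,-1.0,4)[1:]])
E
```

```text
[ 543.892 -118.881    6.477    1.959] -1.1825681474273146 [-0.987 -0.23  -0.546]
(1324, array([553.014, -98.087,  40.813]), np.float32(1.965175), np.float32(-1.1764177))
0 -0.26 0.05 -0.05 0 0 -3.5; 
0 -0.11 0.31 -0.00 0 0 -3.5; 
0 -0.11 0.31 -0.00 0 0 -3.5;
```

{"method": "play_rows", "body": {
  "plan": "0 -0.1 0.3 0 0 0 -3.2; 0 -0.1 0.3 0 0 0 -3.2; 0 0 0 0 0 0 0; 0 0 0 0 0 0 0"
}}

```text
t: 18.6
ee_pos: [547.0, -118.9, 6.2]
orientation: [-1.599, -2.699, 0.004]
ft_force: [-8.9, -5.7, 7.6]
width: 0.3
```

```bash
python3 - <<'E'
from h import *
from workcell import *
np.set_printoptions(precision=3,suppress=True)
p,t,o=pose();print(p,p[3]-np.pi,o["ft_force"]);i=get_image("wrist");print(lever(i))
E
```

```text
[ 547.036 -118.873    6.204    2.072] -1.0700329163986089 [-8.901 -5.745  7.585]
(1322, array([554.588, -97.094,  40.832]), np.float32(2.0236297), np.float32(-1.1179631))
```

{"method": "play_rows", "body": {
  "plan": "0 0 0.1 0 0 0 0; 0 0 0.1 0 0 0 0; 0 0 0 0 0 0 0; 0 0 0 0 0 0 0"
}}

```text
t: 19.15
ee_pos: [547.1, -118.7, 6.2]
orientation: [-1.598, -2.697, 0.008]
ft_force: [-14.9, -12.4, 10.5]
width: 0.1
```

```bash
python3 - <<'E'
from h import *
from workcell import *
np.set_printoptions(precision=3,suppress=True)
p,t,o=pose();print(p,p[3]-np.pi,o["ft_force"]);i=get_image("wrist");np.savez("pics/w9.npz",**i);print(lever(i));cv2.imwrite("pics/w9.png",i["pixels"][...,::-1])
E
```

```text
[ 547.08  -118.719    6.169    2.072] -1.0698847484204728 [-14.858 -12.439  10.48 ]
(1311, array([554.534, -96.936,  40.828]), np.float32(2.0278287), np.float32(-1.1137642))
```

View pics/w9.png

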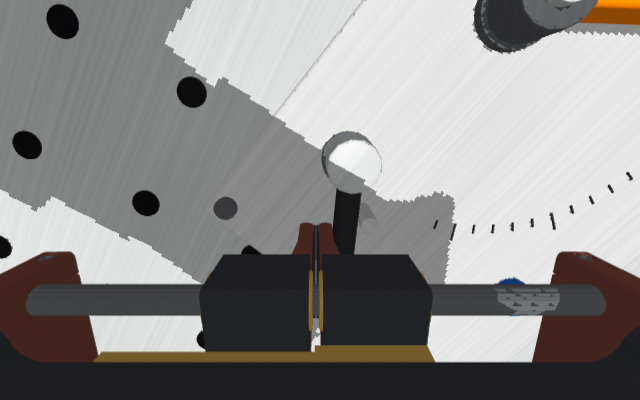

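The lever stands against the stop pin at (368,217) in this view. Two more millimetres of push raised the force from 13 to 22 N without moving it, so it is home. I'll back off and check.

{"method": "play_rows", "body": {
  "plan": "0 0 -0.5 0 0 0 0; 0 0 -1 0 0 0 0; 0 0 -1.5 0 0 0 0; 0 0 0 -3 0 0 0; 0 0 0 -5 0 0 0; 0 0 0 -5 0 0 0; 0 -4 -3 0 0 0 0; 0 -5 -3 0 0 0 0; 0 -5 -3 0 0 0 0; 0 -5 -3 0 0 0 0; 0 -3 -2 0 0 0 0; 0 0 0 0 0 0 0; 0 0 0 0 0 0 0; 0 0 0 0 0 0 0"
}}

```text
t: 20.95
ee_pos: [508.5, -390.6, 136.3]
orientation: [-1.599, -2.704, -0.0]
ft_force: [0.3, -0.5, 0.8]
width: 0.5
```

```bash
python3 - <<'E'
from h import *
from workcell import *
np.set_printoptions(precision=3,suppress=True)
p,t,o=pose();print(p,o["t"],o["ft_force"],o["qvel"])
for n in("top","scene"):
    i=get_image(n);np.savez(f"pics/{n}9.npz",**i);j=dict(np.load(f"pics/{n}0.npz"))
    A=arm(i,ROI[n]);m=masks(i)
    for k in("red","blue"):
        u,v=blob(m[k],ROI[n]);w=world(i,u.mean(),v.mean(),20)[:2];U,V=blob(masks(j)[k],ROI[n]);print(k,"shift",w-world(j,U.mean(),V.mean(),20)[:2])
        if k=="red": d=np.array([np.cos(A["dir"]),np.sin(A["dir"])]);e=w-A["c"];print(n,A,"red y",d[0]*e[1]-d[1]*e[0])
    a=ROI[n]
    c=cloud(i);k=(i["pixels"].max(-1)<60)&(c[...,2]>30)&(c[...,2]<50)
    if n=="top": cv2.imwrite("pics/top9.png",cv2.resize(i["pixels"][115:265,180:500,::-1],None,fx=2.5,fy=2.5))
    u,v=blob(k,a);q=world(i,u,v,41)[:,:2];l=cv2.fitLine(q.astype(np.float32),cv2.DIST_L2,0,.01,.01).ravel();print("lever",len(u),q.mean(0),np.arctan2(l[1],l[0]))
E
```

```text
[ 508.454 -390.615  136.277    2.074] 20.95 [ 0.312 -0.481  0.761] [ 0.004 -0.    -0.005 -0.002  0.001 -0.001]
red shift [0. 0.]
top {'n': 153, 'c': array([633.278,  69.219], dtype=float32), 'dir': np.float32(0.46722686), 'ext': np.float64(91.75113829582125)} red y 2.041742672596051
blue shift [0. 0.]
lever 139 [ 559.946 -109.862] -1.1589192
red shift [0. 0.]
scene {'n': 188, 'c': array([640.994,  70.793], dtype=float32), 'dir': np.float32(0.45357656), 'ext': np.float64(103.4812831628254)} red y 4.853294446296864
blue shift [-0.192 -0.091]
lever 107 [ 566.497 -107.307] -1.1661726
```

View pics/top9.png

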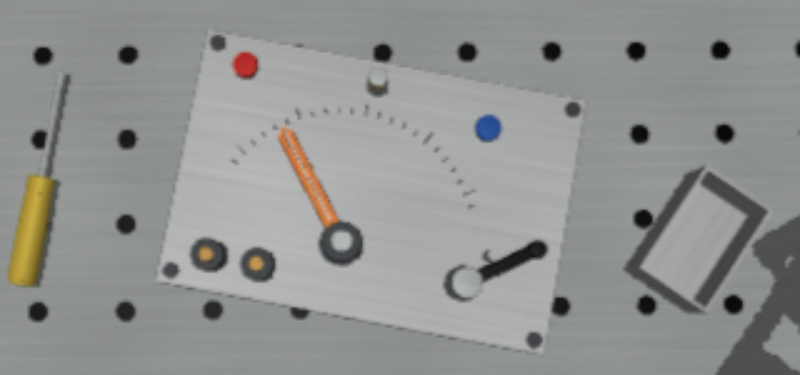

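The magnets have not shifted, the lever stands against its pin, and the box, pin and screwdriver look untouched. The arm error reads 2 mm (top) and 5 mm (scene). There is time for a close wrist look from above to settle it.

{"method": "play_rows", "body": {
  "plan": "0 2.7 3.6 -0.8 0 0 0; 0 2.7 3.6 -0.8 0 0 0; 0 2.7 3.6 -0.8 0 0 0; 0 2.7 3.6 -0.8 0 0 0; 0 2.7 3.6 -0.8 0 0 0; 0 2.7 3.6 -0.8 0 0 0; 0 2.7 3.6 -0.8 0 0 0; 0 2.7 3.6 -0.8 0 0 0; 0 2.7 3.6 -0.8 0 0 0; 0 2.7 3.6 -0.8 0 0 0; 0 0 0 0 0 0 0; 0 0 0 0 0 0 0; 0 0 0 0 0 0 0"
}}

```text
t: 22.68
ee_pos: [693.7, 16.9, 216.1]
orientation: [-1.601, -2.702, 0.001]
ft_force: [-0.8, -0.4, 0.7]
width: 0.8
```

```bash
python3 - <<'E'
from h import *
from workcell import *
np.set_printoptions(precision=3,suppress=True)
p,t,o=pose();print(p,o["t"]);i=get_image("wrist");np.savez("pics/w10.npz",**i);cv2.imwrite("pics/w10.png",i["pixels"][...,::-1])
c,a,w=check(i);C=cloud(i);print(np.median(C[masks(i)["orange"]],0))
# nut top (z~51) and hub from depth
for lo,hi in((48.5,54),):
    k=(C[...,2]>lo)&(C[...,2]<hi)&(np.hypot(C[...,0]-578.5,C[...,1]-42)<16);q=C[k];print("nut",len(q),q.mean(0) if len(q) else 0)
    if len(q):
        P=q.mean(0)[:2];print("bearing from nut",np.arctan2(*(w-P)[::-1]));e=P-c;print("nut off line",np.cos(a)*e[1]-np.sin(a)*e[0])
E
```

```text
[693.66   16.876 216.073   2.072] 22.675
arm px 16 [643.     78.867] dir 0.5007409 red 286 [745.542 126.161] along 112.65754990076628 red y -7.740680816446321
[637.948  66.266  41.284]
nut 212 [580.312  40.65   51.019]
bearing from nut 0.47756756308236936
nut off line -3.429767762887554
```

View pics/w10.png

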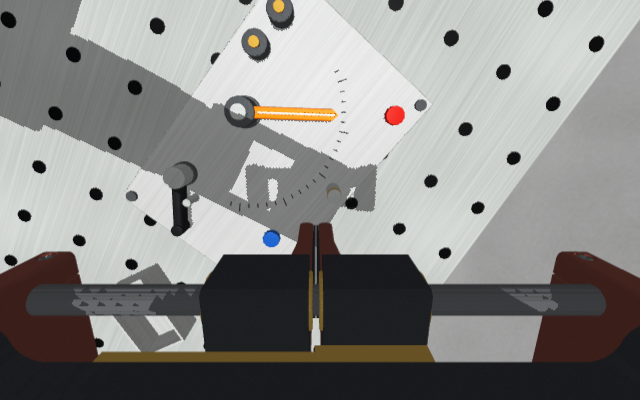

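The wrist view shows the arm from hub (240,111) to tip (337,115), with the red magnet beyond at (395,115). My blob only caught 16 px because highlights split the mask, so I'll refit on the whole arm.

```bash
python3 - <<'E'
from h import *
np.set_printoptions(precision=3,suppress=True)
i=dict(np.load("pics/w10.npz"));C=cloud(i);S=cv2.cvtColor(i["pixels"],cv2.COLOR_RGB2HSV)
k=np.zeros((400,640),bool);k[98:132,256:342]=True;x,y,z=C[...,0],C[...,1],C[...,2]
u,v=blob(masks(i)["red"],(370,95,410,135));w=world(i,u.mean(),v.mean(),20)[:2]
for name,m in(("depth",k&(z>34)&(z<50)),("colour",k&(S[...,1]>90)&(S[...,0]<32))):
    v,u=np.nonzero(m);p=world(i,u,v,42)[:,:2]
    # centre line from bin-wise mid-edges along the arm
    d0=np.array([np.cos(.47),np.sin(.47)]);n0=np.array([-d0[1],d0[0]]);P=np.array([579.5,41.8]);s=(p-P)@d0;t=(p-P)@n0
    b=[(q+3,(t[(s>=q)&(s<q+6)].min()+t[(s>=q)&(s<q+6)].max())/2) for q in range(30,96,6)];b=np.array(b);f=np.polyfit(b[:,0],b[:,1],1)
    e=w-P;print(name,len(p),"dir",.47+np.arctan(f[0]),"pivot off",-f[1],"red y",e@n0-np.polyval(f,e@d0),"range",e@d0)
    l=cv2.fitLine(p.astype(np.float32),cv2.DIST_HUBER,0,.01,.01).ravel();d=l[:2]*np.sign(l[0]);g=w-l[2:];print("  fit dir",np.arctan2(d[1],d[0]),"red y",d[0]*g[1]-d[1]*g[0])
E
```

```text
depth 985 dir 0.46519657891644706 pivot off 1.299597869221409 red y 2.1945653282324082 range 186.17523566330976
  fit dir 0.4659887 red y 2.0474998137515925
colour 831 dir 0.4680275880694975 pivot off 1.8868961145008294 red y 2.2547933755704603 range 186.17523566330976
  fit dir 0.4589932 red y 3.148360995481781
```

The wrist refit gives 2 to 3 mm, agreeing with the top camera and well inside 8 mm. The arm is clear of everything, so I'm handing in.

```bash
python3 -c "
from workcell import *
print(get_obs()['ft_force']);print(close_job())"
```

```text
[ 0.07369558  0.2295724  -0.64811815]
the job is handed in; nothing more can be done
None
```

I pushed the orange stop arm round to the red magnet, then pushed the black lever home against its stop pin, and handed the job in at about 22.7 s. `close_job` gives no verdict.

**First pass missed:** my first push went over the arm without touching it. The fingertip really sits about 19.5 mm above the reported TCP (wrist depth, and the scene camera's depth of the gripper body). I lowered by that amount for both pushes.

**Stop arm:** the red magnet's centre lies about 2 mm off the arm's line by the top camera and 2–3 mm by the wrist camera. The oblique scene camera gave 4.9 mm. All are within the 8 mm allowed. An automatic wrist fit that gave −7.7 mm rested on only 16 pixels, so I discarded it and refitted.

**Clamp lever:** it was blocked by the stop pin. Pushing 2 mm further raised the force from about 13 to 22 N with no movement. Measured turn was about 1.08 rad by the wrist camera and 1.04 rad in the final top view. That is less than the nominal 1.2, so the home position rests on the contact with the pin; the joint angle itself could not be read.

**Other things:** the magnets moved less than 0.3 mm between the first and last pictures. The spare pin, box and screwdriver look untouched by eye in the last top view. The gripper ended clear above everything, with wrist force at noise level (under 1 N).

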